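# Click the upper tier onto the shop's display stand

### The job

Pick up the loose oak tier by its collar, slide the collar onto the rod of the display stand with the long sides of the two boards in line, and press it down gently past the sprung ball until the ball clicks into the collar's groove, then stop there and let go. The tier must hang level on that click, pressed no further and not forced, and the cups on the base and everything else on the counter are to be left alone.

Things in the scene. Friction and masses are not known exactly. Their poses are not given: they have to be found in the camera images.
- tier: Loose upper tier lying flat on the counter: oak board 200 x 140 x 12 mm, in its middle an upright square aluminium collar 32 x 32 mm outside, 45 mm tall (z 12 to 57 mm), faces parallel to the board's edges, open right through. Mass 0.24 to 0.38 kg. Origin: centre of the board's underside; x along the 200 mm side, z up.
- collar_groove (a point): On the collar's axis, middle of its inner groove, 41.5 mm above the tier's underside. The bore is octagonal, 18 mm across flats, at z 12 to 36 mm and 47 to 57 mm; between them is the groove, 24 mm wide (z 36 to 47). The hole in the board below is 30 mm wide.
- stand: Stand, fixed on the counter: oak base board 240 x 160 x 12 mm with an upright round steel rod, 16 mm thick, in its middle. One sprung catch ball (12 mm steel ball) stands 4.5 mm out of the rod on its +x side. Origin: centre of the base's underside; x along the 240 mm side, z up along the rod.
- rod_top (a point): Centre of the rod's top end, 162.5 mm above the stand's underside. The top 8 mm taper to 6 mm. The ball's centre is 17 to 45 mm below this point: it differs each time and is not measured; feel for it.
- ball (a joint): Travel of the ball into the rod, m: 0 fully out, 0.0025 to 0.0035 under the narrow bore. The lower rim meets the ball with the groove 30 to 34 mm above it; passing takes 2 to 12 N beyond its weight, then 24 mm with little drag (-2 to 5 N), then the ball snaps into the groove (click: a 3 to 9 N pull down, then none). The click carries the tier. Pressing hard again drives it past, onto the cups.
- cup_a: White espresso cup, 56 mm across, 45 mm tall, standing on the stand's base on its +x side. Origin: underside centre. Bystander.
- cup_b: White espresso cup like the other, on the base's -x side. Bystander.
- bowl: Wooden bowl, 100 mm across, 50 mm tall, origin underside centre. Bystander.
- jar: Glass jar with steel lid, 72 mm across, 100 mm tall, origin underside centre. Bystander.
- mill: Dark wooden pepper mill, 44 mm across, 90 mm tall, origin underside centre. Bystander.
- potlid: Round wooden pot lid with a knob, 90 mm across, 43 mm tall, origin underside centre. Bystander.
- mug: Blue mug, 80 mm across, 85 mm tall, origin underside centre. Bystander.
- carton: Cardboard box 90 x 70 x 60 mm, origin underside centre. Bystander.
Mind the look-alikes: they are no part of the job. Leave any pink look-alike of the tier alone.

How it is judged:
By the outcome, as a careful person would: the job done as asked, in the order asked, and still so for the second after the job is handed in, with the robot touching nothing.
It also fails if it takes over 66 s, if anything falls off the work surface, if the arm or the gripper's body presses on something with over 40 N, if the wrist force passes 120 N, or if a joint passes its speed limit or range.

### The arm

A 6-joint arm with a two-finger parallel gripper is mounted at the origin on the work surface. World frame = base frame: x ahead of the robot, y to its left, z up, the work surface at z = 0. Lengths are in m, angles in rad, forces in N, time in s.
With the tool pointing down it reaches from about 0.4 to 0.925 m from the base axis. Payload 3.4 kg.
Tool frame: the origin (TCP) lies between the finger pads; the fingertips stand 19 mm ahead of it and the grasp point (between the pads) is the TCP; z points along the fingers, y is the line along which they close (so a half turn about z gives the same grasp; the last joint's range is limited). The gripper opens to 85 mm and grips with 20 to 120 N. Pads are 22 mm wide; open, the fingers measure 114 mm over their backs; the gripper's body (76 mm by 85 mm) begins 54 mm behind the grasp point. The pads swing forward as they close: fully open they stand 13 mm farther back than shut.
Start: joints at [1.127, 0.307, 1.506, -0, 1.328, -0.073], TCP at [0.208, 0.536, 0.25] pointing down, gripper open.
Joint ranges: [-3.12, 3.12], [-1.05, 2.28], [0.14, 2.33], [-1.42, 4.57], [0.1, 2.73], [-2.68, 2.68]. Speed limits (rad/s): [2.57, 2.57, 3.14, 3.14, 3.14, 3.14].

### API

Orientations are given as [roll, pitch, yaw] about the fixed x, y, z axes, in that order (R = Rz(yaw) Ry(pitch) Rx(roll)).
In Python, from cell import * gives the robot as it stands. The module is installed in compiled form; this text tells all that it offers.
- The arm moves only by the shell command python3 -m handwheel 'ROWS'. ROWS is a JSON object whose one key "steps" holds a list of rows, each an object of numbers: "x", "y", "z": the shift along the tool's x, y, z in cm; "ax", "ay", "az": the turn, a rotation vector about the tool's x, y, z in units of 6 degrees (1.0 is 6 degrees); "claw": the finger opening in cm, from 0 to 8.54. In form: {"steps": [{"x": .., "y": .., "z": .., "ax": .., "ay": .., "az": .., "claw": ..}, ...]}. A call has 1 to 10 rows; each row is the pose to reach, as a shift and turn from the pose commanded when the call began, along the tool's axes at that moment; what a row does not reach only later rows make up. A row lasts 1/10 s, in which the tool goes at most 50 mm and 8.59 degrees, less where a joint would pass 70% of its speed; a pose out of reach is approached as far as the arm can. A call with a gripper value outside its range is refused whole. The fingers move at their own pace and stop on an object; the grip force is fixed at half the most. Time passes only in rows, so rows that repeat a pose let the fingers close. It gives the time, the measured TCP pose, the force, the opening and the grip force at its end, in the units of the state.
- sense(): the state, without advancing time (a new reading comes with each control period).
- read_camera(name): name is "scene" or "top" or "wrist"; returns (picture, depth): 384x512x3 uint8, blue, green, red; 384x512 float32, m along the optical axis (not along the pixel's ray), 0 where there is no reading.
- get_calibration(name): a dict with "vertical_fov" (degrees; the focal length in pixels is half the picture's height over the tangent of half this angle, whatever the lens; pixels are square), "cx", "cy" (the principal point, pixels), "position" and "attitude" of the camera in the world; the wrist camera has in their place "mount" (4x4, takes a point from camera to tool coordinates, whose origin is the TCP and whose axes are the flange's). Camera axes: x right, y up, looking along -z (the intrinsics and any distortion apply to the point x, -y, -z); pixel columns grow to the right and rows downward; lengths in m; the calibration is good to about 2 mm. A picture is of the moment at which its call begins: read the wrist's pose just before it. get_calibration takes no time and is no camera call.
- close_job(): hands the job in; it is judged then, once.
Trained networks look in the newest picture that a camera, given by its name, has taken for a name from the list of things; names that differ only in an ending like _2 or _b are one class to them, and where a whole thing is asked for, a point or a joint stands for the part that bears it (a point fixed in the world has none). Each returns a list of dicts, best first, with "confidence" (0 to 1); they miss things now and then, are a little off and sometimes report something else, mostly with a low value. They report only what shows in the picture. A call takes as long as a camera call. They do not tell look-alikes from the thing itself.
- cut_out(camera, label): "pixels" (384x512 bool, what is visible of it).
- spot_point(camera, label): "point" ([x, y, z] in m, in the coordinates of the camera as it stood for that picture, good to about 4 mm: a listed point, or the origin of a listed thing).
The state is a dict: "t": time; "joint_pos": joint angles; "qd": joint speeds; "effort": joint torques, N m; "tool_pos": TCP position; "eef_rot": TCP orientation; "ft_force": force on the tool from outside, world axes, zero at the start; "moment": the same for the moment, N m; "width": finger opening in m; "grasp_force": force on a finger pad.
Only numpy, scipy, OpenCV 4.12 (cv2) and the standard library are available. Lean on these libraries where they do the work, as an engineer would, in place of code of your own. Each camera call takes 0.05 s, during which the arm holds its last target. There are 200 camera calls.

## Working session

There is one attempt and no reset: what is moved stays moved. The work goes in short steps, Python scripts to look and compute and a shell command to move; the robot and the scene stay as the last step left them, time stands still between calls to the robot, and variables do not carry over. Pictures are saved under pics/ and viewed, at most 10 in all, crops included, and the job is handed in when it is done.

```bash
mkdir -p pics; cat > h.py <<'E'
from cell import *
import numpy as np, cv2
from scipy.spatial.transform import Rotation as R
def cam(name,s=None):
    c=get_calibration(name)
    if 'mount' in c:
        s=s or sense(); T=np.eye(4);T[:3,:3]=R.from_euler('xyz',s['eef_rot']).as_matrix();T[:3,3]=s['tool_pos']
        return c,T@np.array(c['mount'])
    T=np.eye(4);a=np.array(c['attitude'],float)
    T[:3,:3]=a if a.shape==(3,3) else (R.from_euler('xyz',a).as_matrix() if a.size==3 else R.from_quat(a).as_matrix())
    T[:3,3]=c['position'];return c,T
def cloud(name,depth,c,T):
    f=192/np.tan(np.radians(c['vertical_fov'])/2)
    v,u=np.mgrid[:384,:512]
    P=np.stack([(u-c['cx'])/f*depth,-(v-c['cy'])/f*depth,-depth],-1)
    return P@T[:3,:3].T+T[:3,3]
def w(T,p): return T[:3,:3]@np.array(p)+T[:3,3]
E
python3 - <<'E'
from h import *
print(sense())
for n in ['scene','top','wrist']: print(n,get_calibration(n))
ims=[]
for n in ['scene','top']:
    p,d=read_camera(n); c,T=cam(n); ims.append(p)
    for l in ['tier','stand','rod_top','collar_groove','cup_a','ball']:
        print(n,l,[(np.round(w(T,r['point']),3).tolist(),round(r['confidence'],2)) for r in spot_point(n,l)])
cv2.imwrite('pics/a.png',ims[0]);cv2.imwrite('pics/b.png',ims[1])
E
```

```text
{'t': 0.0, 'joint_pos': array([ 1.12649404e+00,  3.07564179e-01,  1.50766142e+00,  2.07270014e-05,
        1.32838210e+00, -7.34826585e-02]), 'qd': array([ 0.00138987, -0.00027704,  0.0006316 ,  0.0010233 , -0.00078679,
       -0.0012666 ]), 'effort': array([ 4.57483266e-04, -4.57553816e+01, -2.51916862e+01,  5.42695659e-05,
        1.31550932e-02,  3.82238198e-06]), 'tool_pos': array([0.20809649, 0.53532959, 0.24939056]), 'eef_rot': array([-3.13958452e+00, -1.67994056e-04,  2.77076786e+00]), 'ft_force': array([0.46943984, 0.01038828, 0.23411476]), 'moment': array([-0.02151953,  0.02010826,  0.02810029]), 'grasp_force': 0.0, 'width': 0.08533178551005784}
scene {'vertical_fov': 52.68406773148752, 'cx': 254.35939154385065, 'cy': 184.62383726284085, 'position': array([0.82110314, 0.53053292, 1.07716424]), 'attitude': array([0.54089556, 0.01122936, 2.63067344])}
top {'vertical_fov': 52.775513811559826, 'cx': 256.5786620058351, 'cy': 194.2409332225086, 'position': array([0.34117939, 0.04233095, 1.35942583]), 'attitude': array([ 0.14940999, -0.01212446, -1.57280669])}
wrist {'vertical_fov'
[... 285 characters left out ...]
069e-01, -9.59690347e-01,
        -1.23699063e-01],
       [ 0.00000000e+00,  0.00000000e+00,  0.00000000e+00,
         1.00000000e+00]])}
scene tier [([0.542, 0.203, -0.003], 0.83), ([0.264, -0.219, -0.002], 0.77)]
scene stand [([0.575, -0.206, 0.0], 0.77)]
scene rod_top [([0.58, -0.197, 0.164], 0.76), ([0.541, 0.204, -0.003], 0.35)]
scene collar_groove [([0.263, -0.222, 0.04], 0.96), ([0.544, 0.199, 0.044], 0.66), ([0.787, -0.125, -0.001], 0.2)]
scene cup_a [([0.644, -0.171, 0.01], 0.83), ([0.498, -0.215, 0.013], 0.61)]Traceback (most recent call last):
  File "<stdin>", line 8, in <module>
ValueError: it knows: bowl, carton, collar_groove, cup, jar, mill, mug, potlid, rod_top, stand, tier
```

```bash
python3 - <<'E'
from h import *
ims=[]
for n in ['scene','top']:
    p,d=read_camera(n); c,T=cam(n); ims.append(p)
    np.savez(f'{n}.npz',p=p,d=d)
    P=cloud(n,d,c,T)
    for l in ['tier','stand']:
        for r in cut_out(n,l):
            m=r['pixels']&(d>0); Q=P[m]
            b=Q[(abs(Q[:,2]-.012)<.006)]
            if len(b)<50: continue
            hull=cv2.minAreaRect(b[:,:2].astype(np.float32))
            print(n,l,round(r['confidence'],2),m.sum(),'board',np.round(hull[0],4),np.round(hull[1],3),round(hull[2],1),'z',np.median(b[:,2]).round(4),'bgr',np.median(p[m],0))
            t=Q[Q[:,2]>.045]
            if len(t): print('   top',np.round(np.median(t,0),4),t[:,2].max().round(3),'hi',np.round(np.median(Q[Q[:,2]>Q[:,2].max()-.006],0),4))
    for l in ['tier','stand','rod_top','collar_groove','cup','bowl','jar','mill','potlid','mug','carton']:
        print(n,l,[(np.round(w(T,r['point']),3).tolist(),round(r['confidence'],2)) for r in spot_point(n,l)])
cv2.imwrite('pics/a.png',ims[0]);cv2.imwrite('pics/b.png',ims[1])
E
```

```text
scene tier 0.88 1789 board [ 0.2618 -0.2197] [0.146 0.203] 14.7 z 0.0111 bgr [ 90.  68. 146.]
   top [ 0.2648 -0.2179  0.0544] 0.06 hi [ 0.262  -0.219   0.0566]
scene tier 0.55 3185 board [0.5439 0.2006] [0.143 0.199] 56.5 z 0.0118 bgr [26. 59. 97.]
   top [0.5444 0.2019 0.0565] 0.061 hi [0.5438 0.2011 0.0573]
scene stand 0.77 2351 board [ 0.5733 -0.2023] [0.242 0.164] 24.0 z 0.0113 bgr [27. 59. 97.]
   top [ 0.5758 -0.1966  0.1047] 0.16 hi [ 0.5736 -0.1979  0.158 ]
scene tier [([0.541, 0.203, -0.001], 0.78), ([0.266, -0.222, -0.002], 0.7), ([0.625, 0.488, 0.0], 0.64)]
scene stand [([0.573, -0.203, -0.001], 0.84)]
scene rod_top [([0.578, -0.2, 0.166], 0.91), ([0.786, -0.128, -0.001], 0.43), ([0.546, 0.2, 0.042], 0.27)]
scene collar_groove [([0.263, -0.222, 0.04], 0.72), ([0.545, 0.198, 0.04], 0.7)]
scene cup [([0.5, -0.215, 0.011], 0.73), ([0.643, -0.175, 0.01], 0.52)]
scene bowl [([0.794, 0.101, -0.004], 0.88)]
scene jar [([0.788, -0.125, 0.001], 0.62)]
scene mill [([0.727, -0.006, -0.002], 0.58)]
scene potlid [([0.625, 0.488, -0.002], 0.79)]
scene mug [([0.324, 0.416, -0.001], 0.97
[... 439 characters left out ...]
.161] 23.8 z 0.0119 bgr [30. 52. 79.]
   top [ 0.5652 -0.2022  0.0824] 0.164 hi [ 0.5716 -0.2031  0.1614]
top tier [([0.542, 0.195, 0.005], 0.63), ([0.259, -0.222, 0.001], 0.62)]
top stand [([0.571, -0.206, 0.006], 0.87)]
top rod_top [([0.574, -0.205, 0.161], 0.72)]
top collar_groove [([0.54, 0.199, 0.041], 0.86), ([0.26, -0.221, 0.038], 0.78)]
top cup [([0.642, -0.175, 0.01], 0.66), ([0.5, -0.214, 0.016], 0.63), ([0.625, 0.486, -0.003], 0.35)]
top bowl [([0.797, 0.095, 0.001], 0.69)]
top jar [([0.323, 0.412, 0.001], 0.36)]
top mill [([0.721, -0.011, -0.002], 0.65), ([0.787, -0.129, 0.0], 0.47)]
top potlid []
top mug [([0.324, 0.413, 0.001], 0.58)]
top carton [([0.331, -0.433, 0.006], 0.88)]
```

View pics/a.png

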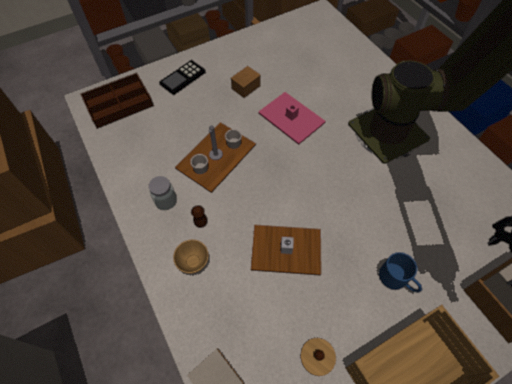

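View pics/b.png

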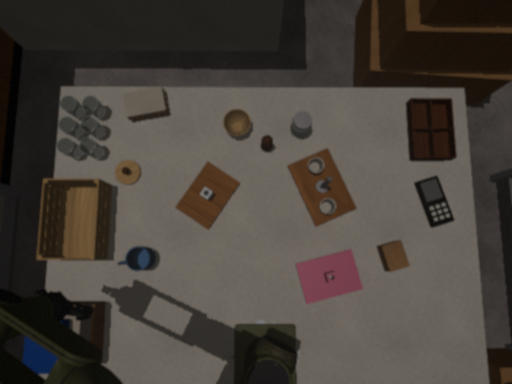

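```bash
cat >> h.py <<'E'
def rows(x,y,z,yawdeg):
    s=sense(); A=R.from_euler('xyz',s['eef_rot']); B=R.from_euler('xyz',[np.pi,0,np.radians(yawdeg)])
    d=A.inv().apply(np.array([x,y,z])-s['tool_pos']); r=(A.inv()*B).as_rotvec(degrees=True)/6
    print('xyz cm',np.round(d*100,2),'a',np.round(r,2))
def st():
    s=sense();print(round(s['t'],2),np.round(s['tool_pos'],4),np.round(np.degrees(s['eef_rot']),2),'F',np.round(s['ft_force'],2),'M',np.round(s['moment'],2),'w',round(s['width'],4),s['grasp_force'].__round__(1))
E
python3 -c "
from h import *
st();rows(.5425,.2,.25,56.4)"
```

```text
1.7 [0.2084 0.5359 0.2503] [180.     0.   158.76] F [-1.36  0.66  0.45] M [0.02 0.   0.07] w 0.0856 0.0
xyz cm [-4.331e+01 -1.920e+01  3.000e-02] a [ 0.   -0.   17.06]
```

```bash
python3 -m handwheel '{"steps":[{"x":-5,"y":-2,"az":1.4},{"x":-43.3,"y":-19.2,"az":17.06},{"x":-43.3,"y":-19.2,"az":17.06},{"x":-43.3,"y":-19.2,"az":17.06},{"x":-43.3,"y":-19.2,"az":17.06},{"x":-43.3,"y":-19.2,"az":17.06},{"x":-43.3,"y":-19.2,"az":17.06},{"x":-43.3,"y":-19.2,"az":17.06},{"x":-43.3,"y":-19.2,"az":17.06},{"x":-43.3,"y":-19.2,"az":17.06}]}'; python3 -c "
from h import *
st();rows(.5425,.2,.25,56.4)"
```

```text
1.7 [0.2084 0.5359 0.2503] [180.     0.   158.76] F [-1.36  0.66  0.45] M [0.02 0.   0.07] w 0.0856 0.0
xyz cm [-4.331e+01 -1.920e+01  3.000e-02] a [ 0.   -0.   17.06]validation failed for argument at $.st...
```

```bash
python3 -m handwheel '{"steps":[{"x":-5,"y":-2,"z":0,"ax":0,"ay":0,"az":1.4,"claw":8.5},{"x":-43.3,"y":-19.2,"z":0,"ax":0,"ay":0,"az":17.06,"claw":8.5},{"x":-43.3,"y":-19.2,"z":0,"ax":0,"ay":0,"az":17.06,"claw":8.5},{"x":-43.3,"y":-19.2,"z":0,"ax":0,"ay":0,"az":17.06,"claw":8.5},{"x":-43.3,"y":-19.2,"z":0,"ax":0,"ay":0,"az":17.06,"claw":8.5},{"x":-43.3,"y":-19.2,"z":0,"ax":0,"ay":0,"az":17.06,"claw":8.5},{"x":-43.3,"y":-19.2,"z":0,"ax":0,"ay":0,"az":17.06,"claw":8.5},{"x":-43.3,"y":-19.2,"z":0,"ax":0,"ay":0,"az":17.06,"claw":8.5},{"x":-43.3,"y":-19.2,"z":0,"ax":0,"ay":0,"az":17.06,"claw":8.5},{"x":-43.3,"y":-19.2,"z":0,"ax":0,"ay":0,"az":17.06,"claw":8.5}]}'; python3 -c "
from h import *
st();rows(.5425,.2,.25,56.4)"
```

```text
t: 2.7
tool_pos: [0.5455, 0.1968, 0.2504]
eef_rot: [3.139, 0.0, 1.265]
ft_force: [0.7, 1.2, 0.0]
width: 0.0848
grasp_force: 0.0
2.7 [0.5455 0.1968 0.2504] [1.7987e+02 2.0000e-02 7.2480e+01] F [0.68 1.18 0.03] M [-0.01  0.03  0.01] w 0.0848 0.0
xyz cm [ 0.22 -0.38  0.04] a [0.02 0.   2.68]
```

```bash
python3 -m handwheel '{"steps":[{"x":0.2,"y":-0.4,"z":0,"ax":0,"ay":0,"az":1.34,"claw":8.5},{"x":0.2,"y":-0.4,"z":0,"ax":0,"ay":0,"az":2.68,"claw":8.5},{"x":0.2,"y":-0.4,"z":0,"ax":0,"ay":0,"az":2.68,"claw":8.5},{"x":0.2,"y":-0.4,"z":0,"ax":0,"ay":0,"az":2.68,"claw":8.5}]}'; cat > wr.py <<'E'
from h import *
st()
s=sense();p,d=read_camera('wrist');c,T=cam('wrist',s);P=cloud('wrist',d,c,T)
ok=(d>0)&(np.hypot(P[...,0]-.5425,P[...,1]-.2)<.13)
b=P[ok&(abs(P[...,2]-.012)<.005)];t=P[ok&(P[...,2]>.05)&(P[...,2]<.065)&(np.hypot(P[...,0]-.5425,P[...,1]-.2)<.04)]
for q in (b,t):
    r=cv2.minAreaRect(q[:,:2].astype(np.float32));print(len(q),np.round(r[0],4),np.round(r[1],4),round(r[2],2),np.median(q[:,2]).round(4))
cv2.imwrite('pics/c.png',p)
for l in ['collar_groove','tier']: print(l,[(np.round(w(T,r['point']),4).tolist(),round(r['confidence'],2)) for r in spot_point('wrist',l)])
rows(.5425,.2,.25,56.4)
E
python3 wr.py
```

```text
t: 3.1
tool_pos: [0.5391, 0.2031, 0.2503]
eef_rot: [3.142, 0.0, 0.997]
ft_force: [-0.4, -0.4, -0.1]
width: 0.0853
grasp_force: 0.0
3.1 [0.5391 0.2031 0.2503] [180.     0.    57.12] F [-0.42 -0.38 -0.1 ] M [ 0.02 -0.01  0.03] w 0.0853 0.0
15370 [0.543  0.1987] [0.1403 0.2005] 56.26 0.012
630 [0.5431 0.1989] [0.0323 0.032 ] 56.24 0.0571
collar_groove [([0.5405, 0.1987, 0.0427], 0.7)]
tier [([0.5436, 0.1952, 0.003], 0.9), ([0.5751, -0.2041, 0.0032], 0.28)]
xyz cm [-0.09  0.48  0.04] a [ 0.   -0.    0.11]
```

View pics/c.png

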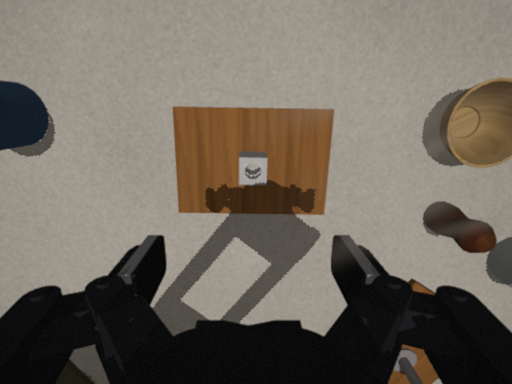

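```bash
python3 -c "
from h import *
st();rows(.543,.1988,.044,56.25)"
```

```text
3.25 [0.539  0.2034 0.2504] [180.    -0.    57.05] F [-0.75 -0.46  0.45] M [ 0.04 -0.01  0.02] w 0.085 0.0
xyz cm [-0.17  0.58 20.64] a [ 0.   -0.    0.13]
```

```bash
python3 -m handwheel '{"steps":[{"x":-0.17,"y":0.58,"z":3,"ax":0,"ay":0,"az":0.13,"claw":8.5},{"x":-0.17,"y":0.58,"z":8,"ax":0,"ay":0,"az":0.13,"claw":8.5},{"x":-0.17,"y":0.58,"z":12,"ax":0,"ay":0,"az":0.13,"claw":8.5},{"x":-0.17,"y":0.58,"z":15,"ax":0,"ay":0,"az":0.13,"claw":8.5},{"x":-0.17,"y":0.58,"z":17.5,"ax":0,"ay":0,"az":0.13,"claw":8.5},{"x":-0.17,"y":0.58,"z":19,"ax":0,"ay":0,"az":0.13,"claw":7},{"x":-0.17,"y":0.58,"z":20.0,"ax":0,"ay":0,"az":0.13,"claw":6},{"x":-0.17,"y":0.58,"z":20.6,"ax":0,"ay":0,"az":0.13,"claw":5},{"x":-0.17,"y":0.58,"z":20.6,"ax":0,"ay":0,"az":0.13,"claw":5},{"x":-0.17,"y":0.58,"z":20.6,"ax":0,"ay":0,"az":0.13,"claw":4.5}]}'; python3 -c "
from h import *
st();rows(.543,.1988,.044,56.25)
p,d=read_camera('wrist');cv2.imwrite('pics/d.png',p)
"
```

```text
t: 4.25
tool_pos: [0.5437, 0.1988, 0.045]
eef_rot: [3.141, -0.001, 0.98]
ft_force: [0.9, 0.4, -0.3]
width: 0.0451
grasp_force: 0.0
4.25 [0.5437 0.1988 0.045 ] [ 1.7995e+02 -6.0000e-02  5.6170e+01] F [ 0.91  0.43 -0.27] M [-0.03 -0.05  0.01] w 0.0451 0.0
xyz cm [-0.04 -0.06  0.1 ] a [ 0.01 -0.01 -0.01]
```

View pics/d.png

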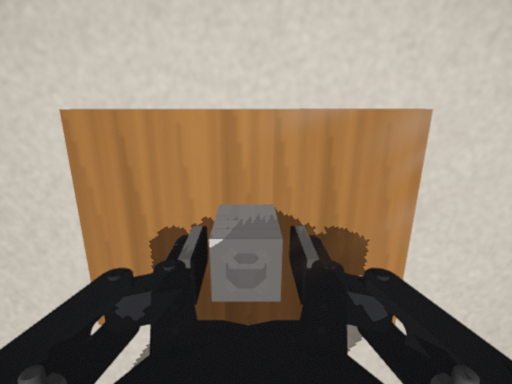

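```bash
python3 -m handwheel '{"steps":[{"x":0,"y":0,"z":0,"ax":0,"ay":0,"az":0,"claw":2.5},{"x":0,"y":0,"z":0,"ax":0,"ay":0,"az":0,"claw":2.5},{"x":0,"y":0,"z":0,"ax":0,"ay":0,"az":0,"claw":2.5},{"x":0,"y":0,"z":0,"ax":0,"ay":0,"az":0,"claw":2.5},{"x":0,"y":0,"z":0,"ax":0,"ay":0,"az":0,"claw":2.5},{"x":0,"y":0,"z":0,"ax":0,"ay":0,"az":0,"claw":2.5}]}'; python3 -c "
from h import *
st()"
```

```text
t: 4.9
tool_pos: [0.5438, 0.1989, 0.0455]
eef_rot: [3.14, -0.002, 0.98]
ft_force: [-0.5, 0.9, 4.7]
width: 0.0309
grasp_force: 61.9
4.9 [0.5438 0.1989 0.0455] [ 1.7993e+02 -1.0000e-01  5.6140e+01] F [-0.47  0.92  4.72] M [0.08 0.19 0.01] w 0.0309 61.9
```

```bash
python3 -m handwheel '{"steps":[{"x":0,"y":0,"z":-0.3,"ax":0,"ay":0,"az":0,"claw":2.5},{"x":0,"y":0,"z":-1,"ax":0,"ay":0,"az":0,"claw":2.5},{"x":0,"y":0,"z":-3,"ax":0,"ay":0,"az":0,"claw":2.5},{"x":0,"y":0,"z":-6.5,"ax":0,"ay":0,"az":0,"claw":2.5},{"x":0,"y":0,"z":-10.5,"ax":0,"ay":0,"az":0,"claw":2.5},{"x":0,"y":0,"z":-14.5,"ax":0,"ay":0,"az":0,"claw":2.5},{"x":0,"y":0,"z":-18,"ax":0,"ay":0,"az":0,"claw":2.5},{"x":0,"y":0,"z":-20.5,"ax":0,"ay":0,"az":0,"claw":2.5},{"x":0,"y":0,"z":-21.5,"ax":0,"ay":0,"az":0,"claw":2.5},{"x":0,"y":0,"z":-21.5,"ax":0,"ay":0,"az":0,"claw":2.5}]}'; cat > tl.py <<'E'
from h import *
s=sense();st();p,d=read_camera('wrist')
c=get_calibration('wrist');M=np.array(c['mount'])
P=cloud('wrist',d,c,M) # tool coords
R0=np.hypot(P[...,0],P[...,1])
def fit(q,n):
    r=cv2.minAreaRect(q[:,:2].astype(np.float32));print(n,len(q),np.round(np.array(r[0])*1000,1),np.round(np.array(r[1])*1000,1),round(r[2],2),'z',np.median(q[:,2]).round(4))
    A=np.c_[q[:,:2],np.ones(len(q))];k=np.linalg.lstsq(A,q[:,2],rcond=None)[0];print('  plane',np.round(k,4))
ok=(d>0)
b=P[ok&(R0<.14)&(abs(P[...,2]-.031)<.006)]; fit(b,'board')
t=P[ok&(R0<.03)&(abs(P[...,2]+.013)<.005)&(abs(P[...,1])<.0155)]; fit(t,'collar top')
print('near z hist',np.histogram(P[ok&(R0<.03)][:,2],bins=np.arange(-.03,.05,.004)))
cv2.imwrite('pics/e.png',p)
E
python3 tl.py
```

```text
t: 5.9
tool_pos: [0.5435, 0.1986, 0.2606]
eef_rot: [3.14, -0.002, 0.98]
ft_force: [0.3, -0.1, -3.8]
width: 0.0311
grasp_force: 60.9
5.9 [0.5435 0.1986 0.2606] [ 1.799e+02 -1.200e-01  5.614e+01] F [ 0.32 -0.09 -3.76] M [ 0.01 -0.06  0.03] w 0.0311 60.9
board 51173 [-0.9  0.7] [201.2 140.3] 89.97 z 0.0335
  plane [0.0022 0.0017 0.0334]
collar top 3593 [-0.5  0. ] [33.9 30.9] 0.14 z -0.0116
  plane [ 0.009   0.0176 -0.0115]
near z hist (array([ 425,  275,  641,  262, 3586,  726,  604,  411,  432,  642,  400,
        253,  188,  152,  130, 1975,  407,    0,    0]), array([-0.03 , -0.026, -0.022, -0.018, -0.014, -0.01 , -0.006, -0.002,
        0.002,  0.006,  0.01 ,  0.014,  0.018,  0.022,  0.026,  0.03 ,
        0.034,  0.038,  0.042,  0.046]))
```

View pics/e.png

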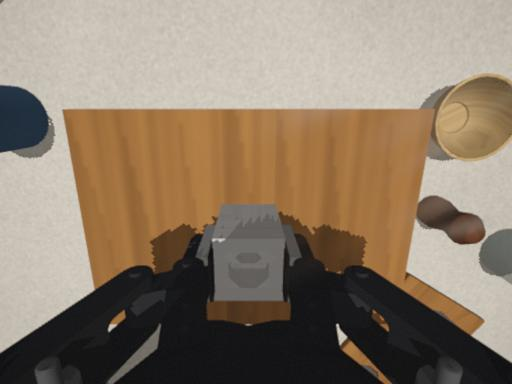

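```bash
python3 -c "
from h import *
rows(.617,-.306,.26,113.8)"
```

```text
xyz cm [-37.74  34.28  -0.1 ] a [-0.    0.   -9.61]
```

```bash
python3 -m handwheel '{"steps":[{"x":-1.1,"y":1,"z":0,"ax":0,"ay":0,"az":-0.3,"claw":2.5},{"x":-3.8,"y":3.4,"z":0,"ax":0,"ay":0,"az":-1,"claw":2.5},{"x":-7.2,"y":6.5,"z":0,"ax":0,"ay":0,"az":-1.8,"claw":2.5},{"x":-10.6,"y":9.6,"z":0,"ax":0,"ay":0,"az":-2.7,"claw":2.5},{"x":-14,"y":12.7,"z":0,"ax":0,"ay":0,"az":-3.6,"claw":2.5},{"x":-17.4,"y":15.8,"z":0,"ax":0,"ay":0,"az":-4.4,"claw":2.5},{"x":-20.8,"y":18.9,"z":0,"ax":0,"ay":0,"az":-5.3,"claw":2.5},{"x":-24.2,"y":21.9,"z":0,"ax":0,"ay":0,"az":-6.2,"claw":2.5},{"x":-26.8,"y":24.3,"z":0,"ax":0,"ay":0,"az":-7,"claw":2.5},{"x":-28.5,"y":25.8,"z":0,"ax":0,"ay":0,"az":-7.7,"claw":2.5}]}'; python3 -c "
from h import *
rows(.617,-.306,.26,113.8)"
```

```text
t: 6.95
tool_pos: [0.5974, -0.1847, 0.256]
eef_rot: [-3.137, -0.002, 1.787]
ft_force: [0.1, 0.5, -3.0]
width: 0.0312
grasp_force: 60.8
xyz cm [-12.27  -0.7   -0.42] a [-0.04 -0.02 -1.9 ]
```

```bash
python3 -m handwheel '{"steps":[{"x":-2.5,"y":-0.2,"z":0,"ax":0,"ay":0,"az":-0.7,"claw":2.5},{"x":-5.5,"y":-0.4,"z":0,"ax":0,"ay":0,"az":-1.3,"claw":2.5},{"x":-8.5,"y":-0.6,"z":0,"ax":0,"ay":0,"az":-1.9,"claw":2.5},{"x":-11,"y":-0.8,"z":0,"ax":0,"ay":0,"az":-1.91,"claw":2.5},{"x":-12.2,"y":-0.9,"z":0,"ax":0,"ay":0,"az":-1.91,"claw":2.5},{"x":-12.5,"y":-0.9,"z":0,"ax":0,"ay":0,"az":-1.91,"claw":2.5},{"x":-12.5,"y":-0.9,"z":0,"ax":0,"ay":0,"az":-1.91,"claw":2.5},{"x":-12.5,"y":-0.9,"z":0,"ax":0,"ay":0,"az":-1.91,"claw":2.5}]}'; cat > rd.py <<'E'
from h import *
from scipy.optimize import least_squares
s=sense();st();p,d=read_camera('wrist');c,T=cam('wrist',s);P=cloud('wrist',d,c,T)
np.savez('rd.npz',p=p,d=d,P=P)
z=P[...,2];near=(d>0)&(np.hypot(P[...,0]-.5727,P[...,1]+.2052)<.03)
for lo,hi in ((.1605,.17),(.145,.153),(.13,.145),(.11,.13),(.07,.1)):
    q=P[near&(z>lo)&(z<hi)]
    if len(q)<8: print(lo,len(q));continue
    r=cv2.minEnclosingCircle(q[:,:2].astype(np.float32))
    f=least_squares(lambda v:np.hypot(q[:,0]-v[0],q[:,1]-v[1])-.008,[.5727,-.2052],loss='soft_l1',f_scale=.0005)
    print(lo,len(q),'enc',np.round(r[0],4),round(r[1],4),'fit8mm',np.round(f.x,4),'z',q[:,2].max().round(4))
b=P[(d>0)&(np.hypot(P[...,0]-.5727,P[...,1]+.2052)<.15)&(abs(z-.012)<.004)]
r=cv2.minAreaRect(b[:,:2].astype(np.float32));print('base',len(b),np.round(r[0],4),np.round(r[1],4),round(r[2],2))
for l in ['rod_top','stand']: print(l,[(np.round(w(T,r['point']),4).tolist(),round(r['confidence'],2)) for r in spot_point('wrist',l)])
cv2.imwrite('pics/f.png',p)
E
python3 rd.py
```

```text
t: 7.75
tool_pos: [0.6162, -0.3044, 0.2587]
eef_rot: [-3.141, -0.002, 1.987]
ft_force: [0.7, -0.1, -2.1]
width: 0.0312
grasp_force: 60.8
7.75 [ 0.6162 -0.3044  0.2587] [-1.7997e+02 -1.1000e-01  1.1385e+02] F [ 0.69 -0.09 -2.09] M [0.03 0.   0.  ] w 0.0312 60.8
0.1605 116 enc [ 0.5725 -0.2045] 0.0051 fit8mm [ 0.5695 -0.2115] z 0.1641
0.145 101 enc [ 0.5746 -0.2033] 0.0102 fit8mm [ 0.5743 -0.2034] z 0.1529
0.13 43 enc [ 0.5757 -0.207 ] 0.0091 fit8mm [ 0.5728 -0.2042] z 0.145
0.11 50 enc [ 0.5735 -0.2073] 0.0074 fit8mm [ 0.5727 -0.2042] z 0.1298
0.07 46 enc [ 0.5741 -0.2071] 0.0074 fit8mm [ 0.5727 -0.2042] z 0.0996
base 15967 [ 0.565  -0.1873] [0.2405 0.1198] 23.89
rod_top [([0.5713, -0.2041, 0.1644], 0.79)]
stand [([0.5743, -0.2035, 0.0033], 0.64)]
```

View pics/f.png

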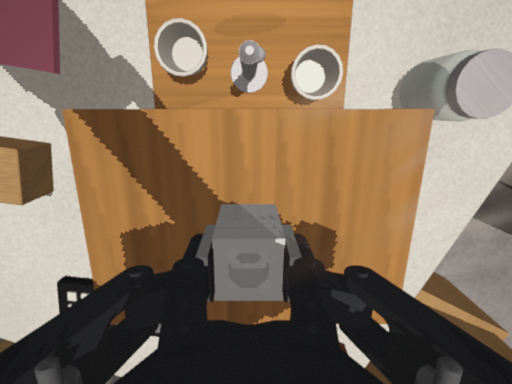

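```bash
python3 -c "
from h import *
st();rows(.5720,-.2038,.26,113.89)"
```

```text
7.9 [ 0.6165 -0.3046  0.2596] [ 1.7999e+02 -1.0000e-02  1.1388e+02] F [-0.64  0.23 -3.43] M [ 0.   -0.01 -0.04] w 0.0313 60.8
xyz cm [ 1.102e+01  1.000e-02 -4.000e-02] a [ 0. -0. -0.]
```

```bash
python3 -m handwheel '{"steps":[{"x":1,"y":0,"z":0,"ax":0,"ay":0,"az":0,"claw":2.5},{"x":3,"y":0,"z":0,"ax":0,"ay":0,"az":0,"claw":2.5},{"x":5.5,"y":0,"z":0,"ax":0,"ay":0,"az":0,"claw":2.5},{"x":8,"y":0,"z":0,"ax":0,"ay":0,"az":0,"claw":2.5},{"x":10,"y":0,"z":0,"ax":0,"ay":0,"az":0,"claw":2.5},{"x":11.02,"y":0,"z":0,"ax":0,"ay":0,"az":0,"claw":2.5},{"x":11.02,"y":0,"z":0,"ax":0,"ay":0,"az":0,"claw":2.5},{"x":11.02,"y":0,"z":0,"ax":0,"ay":0,"az":0,"claw":2.5},{"x":11.02,"y":0,"z":0,"ax":0,"ay":0,"az":0,"claw":2.5},{"x":11.02,"y":0,"z":0,"ax":0,"ay":0,"az":0,"claw":2.5}]}';python3 -c "
from h import *
st();rows(.5720,-.2038,.26,113.89)"
```

```text
t: 8.9
tool_pos: [0.5725, -0.206, 0.2592]
eef_rot: [3.141, 0.0, 1.986]
ft_force: [0.2, 0.9, -2.8]
width: 0.0309
grasp_force: 60.8
8.9 [ 0.5725 -0.206   0.2592] [1.7999e+02 3.0000e-02 1.1376e+02] F [ 0.16  0.94 -2.82] M [-0.02  0.01  0.03] w 0.0309 60.8
xyz cm [ 0.22  0.04 -0.08] a [ 0.    0.   -0.02]
```

```bash
python3 -c "
from h import *
for i in range(5): read_camera('wrist');st()
c,T=cam('wrist');p,d=read_camera('wrist');P=cloud('wrist',d,c,np.array(c['mount']))
for r in spot_point('wrist','rod_top'): print('rod_top tool',np.array(c['mount'])[:3,:3]@r['point']+np.array(c['mount'])[:3,3],r['confidence'])
crop=cv2.resize(p[180:330,170:320],None,fx=4,fy=4,interpolation=cv2.INTER_CUBIC);cv2.imwrite('pics/g.png',crop)
"
```

```text
8.95 [ 0.5724 -0.2059  0.2591] [-1.8000e+02  1.0000e-02  1.1376e+02] F [ 0.44 -0.56 -2.61] M [ 0.03 -0.02 -0.03] w 0.0308 60.8
9.0 [ 0.5722 -0.2058  0.259 ] [-179.99   -0.    113.76] F [ 0.06 -1.21 -2.4 ] M [-0.    0.02 -0.01] w 0.0312 60.8
9.05 [ 0.5722 -0.2057  0.2591] [-1.7999e+02 -1.0000e-02  1.1376e+02] F [ 0.12  0.17 -2.56] M [ 0.04  0.01 -0.05] w 0.031 60.8
9.1 [ 0.5721 -0.2055  0.2591] [-1.7999e+02 -1.0000e-02  1.1377e+02] F [-0.82 -0.29 -3.93] M [-0.02  0.01 -0.02] w 0.031 60.8
9.15 [ 0.5721 -0.2054  0.2591] [-1.7999e+02 -1.0000e-02  1.1378e+02] F [ 0.08  0.08 -3.15] M [ 0.05 -0.01  0.04] w 0.0312 60.8
```

View pics/g.png

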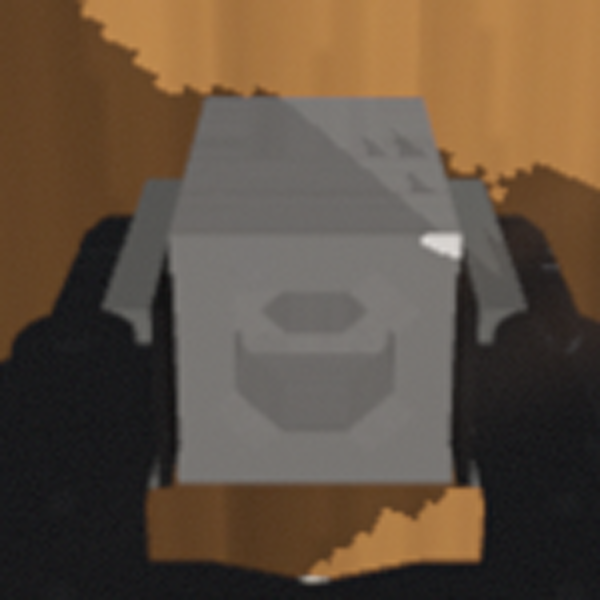

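```bash
python3 -c "
from h import *
for i in range(14): read_camera('top')
st();rows(.5720,-.2038,.215,113.89)"
```

```text
9.95 [ 0.572  -0.2051  0.2593] [-180.     0.   113.8] F [-0.18 -0.89 -2.32] M [ 0.01 -0.03  0.01] w 0.0316 60.8
xyz cm [0.12 0.05 4.43] a [-0.    0.   -0.01]
```

```bash
python3 -m handwheel '{"steps":[{"x":0.12,"y":0.05,"z":1,"ax":0,"ay":0,"az":-0.01,"claw":2.5},{"x":0.12,"y":0.05,"z":2.5,"ax":0,"ay":0,"az":-0.01,"claw":2.5},{"x":0.12,"y":0.05,"z":3.8,"ax":0,"ay":0,"az":-0.01,"claw":2.5},{"x":0.12,"y":0.05,"z":4.4,"ax":0,"ay":0,"az":-0.01,"claw":2.5},{"x":0.12,"y":0.05,"z":4.4,"ax":0,"ay":0,"az":-0.01,"claw":2.5},{"x":0.12,"y":0.05,"z":4.4,"ax":0,"ay":0,"az":-0.01,"claw":2.5},{"x":0.12,"y":0.05,"z":4.4,"ax":0,"ay":0,"az":-0.01,"claw":2.5},{"x":0.12,"y":0.05,"z":4.4,"ax":0,"ay":0,"az":-0.01,"claw":2.5},{"x":0.12,"y":0.05,"z":4.4,"ax":0,"ay":0,"az":-0.01,"claw":2.5},{"x":0.12,"y":0.05,"z":4.4,"ax":0,"ay":0,"az":-0.01,"claw":2.5}]}';python3 -c "
from h import *
st();rows(.5720,-.2038,.194,113.89)"
```

```text
t: 10.95
tool_pos: [0.5721, -0.2038, 0.2157]
eef_rot: [3.141, 0.001, 1.987]
ft_force: [-0.2, 0.2, -1.6]
width: 0.031
grasp_force: 60.8
10.95 [ 0.5721 -0.2038  0.2157] [1.7997e+02 3.0000e-02 1.1386e+02] F [-0.16  0.15 -1.64] M [ 0.02 -0.03  0.02] w 0.031 60.8
xyz cm [ 0.01 -0.01  2.17] a [ 0.  0. -0.]
```

```bash
python3 -m handwheel '{"steps":[{"x":0,"y":0,"z":0.5,"ax":0,"ay":0,"az":0,"claw":2.5},{"x":0,"y":0,"z":1.0,"ax":0,"ay":0,"az":0,"claw":2.5},{"x":0,"y":0,"z":1.5,"ax":0,"ay":0,"az":0,"claw":2.5},{"x":0,"y":0,"z":1.9,"ax":0,"ay":0,"az":0,"claw":2.5},{"x":0,"y":0,"z":2.1,"ax":0,"ay":0,"az":0,"claw":2.5},{"x":0,"y":0,"z":2.3,"ax":0,"ay":0,"az":0,"claw":2.5},{"x":0,"y":0,"z":2.4,"ax":0,"ay":0,"az":0,"claw":2.5},{"x":0,"y":0,"z":2.4,"ax":0,"ay":0,"az":0,"claw":2.5},{"x":0,"y":0,"z":2.4,"ax":0,"ay":0,"az":0,"claw":2.5}]}';python3 -c "
from h import *
for i in range(4): st();read_camera('top')"
```

```text
t: 11.85
tool_pos: [0.5721, -0.2038, 0.1915]
eef_rot: [3.141, 0.0, 1.987]
ft_force: [0.6, -0.3, -2.7]
width: 0.0313
grasp_force: 60.8
11.85 [ 0.5721 -0.2038  0.1915] [1.7999e+02 1.0000e-02 1.1386e+02] F [ 0.6  -0.34 -2.66] M [ 0.05 -0.01  0.05] w 0.0313 60.8
11.9 [ 0.5721 -0.2038  0.1915] [1.7998e+02 2.0000e-02 1.1386e+02] F [-0.08  0.05 -2.51] M [-0.05  0.   -0.03] w 0.0311 60.8
11.95 [ 0.5721 -0.2038  0.1916] [1.7998e+02 2.0000e-02 1.1387e+02] F [-0.17 -0.37 -2.3 ] M [-0.04 -0.05  0.  ] w 0.0308 60.8
12.0 [ 0.5721 -0.2038  0.1915] [1.7998e+02 2.0000e-02 1.1387e+02] F [ 0.03 -0.22 -3.  ] M [ 0.03  0.02 -0.02] w 0.0311 60.8
```

No contact. Continue down in small steps.

```bash
python3 -m handwheel '{"steps":[{"x":0,"y":0,"z":0.2,"ax":0,"ay":0,"az":0,"claw":2.5},{"x":0,"y":0,"z":0.4,"ax":0,"ay":0,"az":0,"claw":2.5},{"x":0,"y":0,"z":0.6,"ax":0,"ay":0,"az":0,"claw":2.5},{"x":0,"y":0,"z":0.8,"ax":0,"ay":0,"az":0,"claw":2.5},{"x":0,"y":0,"z":0.8,"ax":0,"ay":0,"az":0,"claw":2.5}]}'; python3 -m handwheel '{"steps":[{"x":0,"y":0,"z":0.1,"ax":0,"ay":0,"az":0,"claw":2.5},{"x":0,"y":0,"z":0.2,"ax":0,"ay":0,"az":0,"claw":2.5},{"x":0,"y":0,"z":0.3,"ax":0,"ay":0,"az":0,"claw":2.5}]}' ; python3 -c "
from h import *
for i in range(3): st();read_camera('top')"
```

```text
t: 12.55
tool_pos: [0.572, -0.2037, 0.183]
eef_rot: [-3.141, -0.0, 1.987]
ft_force: [-0.0, 0.5, -2.3]
width: 0.0315
grasp_force: 61.0
t: 12.85
tool_pos: [0.5733, -0.2038, 0.1811]
eef_rot: [3.139, 0.002, 1.987]
ft_force: [1.7, 0.7, 2.4]
width: 0.0313
grasp_force: 61.4
12.85 [ 0.5733 -0.2038  0.1811] [1.7985e+02 9.0000e-02 1.1386e+02] F [1.73 0.7  2.35] M [ 0.27 -0.4   0.02] w 0.0313 61.4
12.9 [ 0.5733 -0.2038  0.181 ] [1.7984e+02 9.0000e-02 1.1386e+02] F [2.91 2.49 0.07] M [ 0.27 -0.59 -0.02] w 0.0311 61.2
12.95 [ 0.5734 -0.2038  0.181 ] [1.7984e+02 9.0000e-02 1.1386e+02] F [3.72 1.26 0.22] M [ 0.29 -0.71  0.02] w 0.0315 61.2
```

```bash
for i in 1; do python3 -m handwheel '{"steps":[{"x":0,"y":0,"z":0.1,"ax":0,"ay":0,"az":0,"claw":2.5},{"x":0,"y":0,"z":0.2,"ax":0,"ay":0,"az":0,"claw":2.5}]}'; done; python3 -m handwheel '{"steps":[{"x":0,"y":0,"z":0.1,"ax":0,"ay":0,"az":0,"claw":2.5},{"x":0,"y":0,"z":0.2,"ax":0,"ay":0,"az":0,"claw":2.5}]}'; python3 -c "
from h import *
for i in range(3): st();read_camera('top')"
```

```text
t: 13.2
tool_pos: [0.5735, -0.2038, 0.18]
eef_rot: [3.138, 0.002, 1.987]
ft_force: [2.1, 2.3, 6.9]
width: 0.0311
grasp_force: 62.2
t: 13.4
tool_pos: [0.5734, -0.2037, 0.1777]
eef_rot: [3.138, 0.002, 1.987]
ft_force: [4.2, 2.7, 5.0]
width: 0.0309
grasp_force: 61.7
13.4 [ 0.5734 -0.2037  0.1777] [1.7982e+02 1.1000e-01 1.1387e+02] F [4.21 2.66 5.  ] M [ 0.47 -0.73  0.06] w 0.0309 61.7
13.45 [ 0.5734 -0.2037  0.1772] [1.7982e+02 1.0000e-01 1.1386e+02] F [5.36 2.02 2.08] M [ 0.47 -0.95  0.02] w 0.0309 61.3
13.5 [ 0.5734 -0.2036  0.1769] [1.7983e+02 8.0000e-02 1.1386e+02] F [4.83 3.45 0.89] M [ 0.48 -0.98 -0.02] w 0.031 61.3
```

```bash
python3 -m handwheel '{"steps":[{"x":0,"y":0,"z":0.1,"ax":0,"ay":0,"az":0,"claw":2.5},{"x":0,"y":0,"z":0.2,"ax":0,"ay":0,"az":0,"claw":2.5},{"x":0,"y":0,"z":0.2,"ax":0,"ay":0,"az":0,"claw":2.5}]}'; python3 -m handwheel '{"steps":[{"x":0,"y":0,"z":0.2,"ax":0,"ay":0,"az":0,"claw":2.5},{"x":0,"y":0,"z":0.4,"ax":0,"ay":0,"az":0,"claw":2.5},{"x":0,"y":0,"z":0.5,"ax":0,"ay":0,"az":0,"claw":2.5}]}';python3 -c "
from h import *
for i in range(3): st();read_camera('top')"
```

```text
t: 13.85
tool_pos: [0.5734, -0.2037, 0.1742]
eef_rot: [3.139, 0.001, 1.987]
ft_force: [6.7, 1.4, -3.4]
width: 0.0307
grasp_force: 61.0
t: 14.15
tool_pos: [0.5734, -0.2036, 0.1694]
eef_rot: [3.139, 0.001, 1.987]
ft_force: [5.3, 3.0, 4.0]
width: 0.031
grasp_force: 61.4
14.15 [ 0.5734 -0.2036  0.1694] [1.7985e+02 6.0000e-02 1.1386e+02] F [5.34 3.01 4.  ] M [ 0.45 -0.92 -0.05] w 0.031 61.4
14.2 [ 0.5734 -0.2037  0.1694] [1.7986e+02 6.0000e-02 1.1386e+02] F [ 5.99  1.81 -0.67] M [ 0.31 -1.1  -0.01] w 0.0312 61.2
14.25 [ 0.5734 -0.2037  0.1693] [1.7986e+02 6.0000e-02 1.1386e+02] F [ 6.    1.87 -2.1 ] M [ 0.37 -1.06 -0.06] w 0.0312 61.2
```

```bash
python3 -m handwheel '{"steps":[{"x":0,"y":0,"z":0.2,"ax":0,"ay":0,"az":0,"claw":2.5},{"x":0,"y":0,"z":0.4,"ax":0,"ay":0,"az":0,"claw":2.5},{"x":0,"y":0,"z":0.6,"ax":0,"ay":0,"az":0,"claw":2.5},{"x":0,"y":0,"z":0.8,"ax":0,"ay":0,"az":0,"claw":2.5},{"x":0,"y":0,"z":0.9,"ax":0,"ay":0,"az":0,"claw":2.5}]}'; python3 -m handwheel '{"steps":[{"x":0,"y":0,"z":0.1,"ax":0,"ay":0,"az":0,"claw":2.5},{"x":0,"y":0,"z":0.2,"ax":0,"ay":0,"az":0,"claw":2.5}]}';python3 -c "
from h import *
for i in range(2): st();read_camera('top')"
python3 -m handwheel '{"steps":[{"x":0,"y":0,"z":0.1,"ax":0,"ay":0,"az":0,"claw":2.5},{"x":0,"y":0,"z":0.2,"ax":0,"ay":0,"az":0,"claw":2.5}]}';python3 -c "
from h import *
for i in range(2): st();read_camera('top')"
```

```text
t: 14.8
tool_pos: [0.5734, -0.2037, 0.1605]
eef_rot: [3.139, 0.001, 1.987]
ft_force: [6.3, 2.6, -1.3]
width: 0.0311
grasp_force: 61.1
t: 15.0
tool_pos: [0.5734, -0.2037, 0.1586]
eef_rot: [3.139, 0.001, 1.987]
ft_force: [4.7, 2.4, 2.6]
width: 0.0312
grasp_force: 61.3
15.0 [ 0.5734 -0.2037  0.1586] [1.7985e+02 7.0000e-02 1.1387e+02] F [4.67 2.36 2.61] M [ 0.4  -0.84  0.03] w 0.0312 61.3
15.05 [ 0.5734 -0.2037  0.1584] [1.7986e+02 7.0000e-02 1.1387e+02] F [ 5.46  2.38 -1.43] M [ 0.35 -1.   -0.05] w 0.031 61.2
t: 15.3
tool_pos: [0.5734, -0.2037, 0.1566]
eef_rot: [3.139, 0.001, 1.987]
ft_force: [6.4, 2.4, -0.5]
width: 0.031
grasp_force: 61.1
15.3 [ 0.5734 -0.2037  0.1566] [1.7986e+02 7.0000e-02 1.1387e+02] F [ 6.41  2.44 -0.48] M [ 0.34 -0.97  0.03] w 0.031 61.1
15.35 [ 0.5734 -0.2037  0.1563] [1.7986e+02 7.0000e-02 1.1387e+02] F [ 6.34  3.56 -1.6 ] M [ 0.32 -1.01  0.02] w 0.0313 61.0
```

Now 1 mm steps, watching the lateral force and the pull.

```bash
python3 -m handwheel '{"steps":[{"x":0,"y":0,"z":0.1,"ax":0,"ay":0,"az":0,"claw":2.5},{"x":0,"y":0,"z":0.2,"ax":0,"ay":0,"az":0,"claw":2.5},{"x":0,"y":0,"z":0.2,"ax":0,"ay":0,"az":0,"claw":2.5}]}';python3 -c "
from h import *
for i in range(2): read_camera('top');st()"
python3 -m handwheel '{"steps":[{"x":0,"y":0,"z":0.1,"ax":0,"ay":0,"az":0,"claw":2.5},{"x":0,"y":0,"z":0.1,"ax":0,"ay":0,"az":0,"claw":2.5}]}';python3 -c "
from h import *
for i in range(2): read_camera('top');st()"
```

```text
t: 15.7
tool_pos: [0.5734, -0.2036, 0.1539]
eef_rot: [3.139, 0.001, 1.987]
ft_force: [7.0, 2.5, -3.8]
width: 0.0313
grasp_force: 60.9
15.75 [ 0.5734 -0.2037  0.1538] [1.7987e+02 5.0000e-02 1.1386e+02] F [ 8.25  2.27 -4.13] M [ 0.28 -1.09  0.07] w 0.0309 60.9
15.8 [ 0.5734 -0.2036  0.1537] [1.7988e+02 4.0000e-02 1.1387e+02] F [ 6.66  1.08 -4.32] M [ 0.25 -1.11  0.  ] w 0.0307 60.9
t: 16.0
tool_pos: [0.5733, -0.2035, 0.1525]
eef_rot: [3.14, 0.0, 1.987]
ft_force: [7.2, 2.6, -5.8]
width: 0.0313
grasp_force: 60.7
16.05 [ 0.5733 -0.2035  0.1524] [1.7988e+02 2.0000e-02 1.1386e+02] F [ 7.05  2.3  -5.07] M [ 0.32 -1.19  0.03] w 0.0311 60.7
16.1 [ 0.5733 -0.2035  0.1524] [1.7989e+02 2.0000e-02 1.1386e+02] F [ 8.04  1.9  -5.73] M [ 0.3  -1.16 -0.01] w 0.0313 60.7
```

```bash
python3 -m handwheel '{"steps":[{"x":0,"y":0,"z":0.1,"ax":0,"ay":0,"az":0,"claw":2.5},{"x":0,"y":0,"z":0.1,"ax":0,"ay":0,"az":0,"claw":2.5}]}';python3 -c "
from h import *
for i in range(2): read_camera('top');st()"
python3 -m handwheel '{"steps":[{"x":0,"y":0,"z":0.1,"ax":0,"ay":0,"az":0,"claw":2.5},{"x":0,"y":0,"z":0.1,"ax":0,"ay":0,"az":0,"claw":2.5}]}';python3 -c "
from h import *
for i in range(2): read_camera('top');st()"
```

```text
t: 16.3
tool_pos: [0.5727, -0.2033, 0.1508]
eef_rot: [3.141, -0.001, 1.987]
ft_force: [7.5, 2.4, -7.7]
width: 0.0312
grasp_force: 60.4
16.35 [ 0.5725 -0.2033  0.1507] [ 1.7997e+02 -5.0000e-02  1.1387e+02] F [ 6.22  1.66 -8.26] M [ 0.21 -1.08  0.02] w 0.0309 60.4
16.4 [ 0.5725 -0.2033  0.1506] [ 1.7998e+02 -5.0000e-02  1.1387e+02] F [ 7.52  1.17 -8.09] M [ 0.26 -1.05 -0.02] w 0.0309 60.4
t: 16.6
tool_pos: [0.5721, -0.2033, 0.1496]
eef_rot: [-3.141, -0.001, 1.987]
ft_force: [5.9, 2.1, -8.2]
width: 0.0309
grasp_force: 60.5
16.65 [ 0.5721 -0.2033  0.1496] [-1.7998e+02 -8.0000e-02  1.1386e+02] F [ 6.36  1.85 -7.54] M [ 0.26 -0.94  0.01] w 0.0311 60.5
16.7 [ 0.5721 -0.2033  0.1496] [-1.7999e+02 -8.0000e-02  1.1386e+02] F [ 6.38  2.12 -7.05] M [ 0.24 -0.93  0.03] w 0.0312 60.5
```

```bash
python3 -m handwheel '{"steps":[{"x":0,"y":0,"z":0.1,"ax":0,"ay":0,"az":0,"claw":2.5},{"x":0,"y":0,"z":0.1,"ax":0,"ay":0,"az":0,"claw":2.5}]}';python3 -c "
from h import *
for i in range(2): read_camera('top');st()"
python3 -m handwheel '{"steps":[{"x":0,"y":0,"z":0.05,"ax":0,"ay":0,"az":0,"claw":2.5},{"x":0,"y":0,"z":0.05,"ax":0,"ay":0,"az":0,"claw":2.5}]}';python3 -c "
from h import *
for i in range(2): read_camera('top');st()"
```

```text
t: 16.9
tool_pos: [0.5722, -0.2033, 0.149]
eef_rot: [-3.142, -0.001, 1.987]
ft_force: [5.2, 1.7, -5.0]
width: 0.0313
grasp_force: 60.8
16.95 [ 0.5721 -0.2032  0.149 ] [-1.8000e+02 -7.0000e-02  1.1387e+02] F [ 5.55  1.32 -4.93] M [ 0.32 -0.83  0.02] w 0.0314 60.8
17.0 [ 0.5721 -0.2032  0.149 ] [-1.8000e+02 -7.0000e-02  1.1387e+02] F [ 5.89  1.65 -5.7 ] M [ 0.32 -0.83  0.  ] w 0.031 60.8
t: 17.2
tool_pos: [0.5722, -0.2033, 0.1488]
eef_rot: [3.141, -0.001, 1.987]
ft_force: [5.3, 2.0, -3.8]
width: 0.031
grasp_force: 61.0
17.25 [ 0.5722 -0.2033  0.1488] [ 1.8000e+02 -6.0000e-02  1.1387e+02] F [ 5.23  2.53 -3.86] M [ 0.36 -0.84  0.03] w 0.031 61.0
17.3 [ 0.5722 -0.2033  0.1488] [ 1.7999e+02 -6.0000e-02  1.1387e+02] F [ 5.55  1.76 -3.3 ] M [ 0.36 -0.84  0.06] w 0.0311 61.0
```

```bash
python3 -m handwheel '{"steps":[{"x":0,"y":0,"z":0,"ax":0,"ay":0,"az":0,"claw":3.6},{"x":0,"y":0,"z":0,"ax":0,"ay":0,"az":0,"claw":4.5},{"x":0,"y":0,"z":0,"ax":0,"ay":0,"az":0,"claw":6},{"x":0,"y":0,"z":0,"ax":0,"ay":0,"az":0,"claw":6},{"x":0,"y":0,"z":0,"ax":0,"ay":0,"az":0,"claw":6}]}';python3 -c "
from h import *
st();p,d=read_camera('wrist');cv2.imwrite('pics/i.png',p)"; python3 tl.py
```

```text
t: 17.8
tool_pos: [0.5716, -0.2039, 0.1498]
eef_rot: [-3.141, -0.0, 1.987]
ft_force: [-0.0, -0.2, 0.2]
width: 0.0603
grasp_force: 0.0
17.8 [ 0.5716 -0.2039  0.1498] [-1.7997e+02 -1.0000e-02  1.1386e+02] F [-0.03 -0.16  0.22] M [0.07 0.04 0.01] w 0.0603 0.0
17.85 [ 0.5717 -0.2039  0.1499] [-179.98    0.    113.86] F [0.47 0.03 0.3 ] M [-0.   -0.01  0.01] w 0.0603 0.0
board 21490 [-0.4  1.8] [199.7 139.5] 89.75 z 0.0366
  plane [0.0001 0.0004 0.0364]
collar top 1597 [-0.1  0.7] [29.5 32.7] 89.62 z -0.0085
  plane [-0.0016 -0.0078 -0.009 ]
near z hist (array([   0,   30,   40,   36,  311, 3691,  568,  331,  236,  220,  194,
        172,  145,  156,  135,  120, 2670,  205,    0]), array([-0.03 , -0.026, -0.022, -0.018, -0.014, -0.01 , -0.006, -0.002,
        0.002,  0.006,  0.01 ,  0.014,  0.018,  0.022,  0.026,  0.03 ,
        0.034,  0.038,  0.042,  0.046]))
```

View pics/i.png

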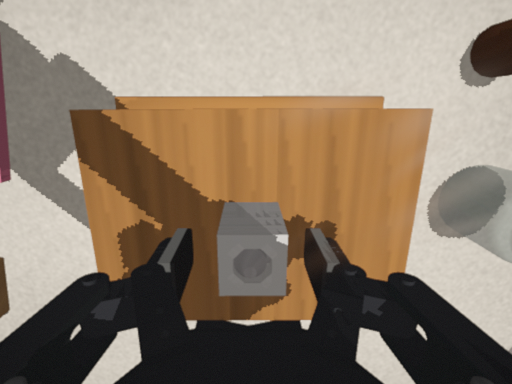

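```bash
python3 -m handwheel '{"steps":[{"x":0,"y":0,"z":-0.3,"ax":0,"ay":0,"az":0,"claw":6},{"x":0,"y":0,"z":-1.5,"ax":0,"ay":0,"az":0,"claw":6},{"x":0,"y":0,"z":-4,"ax":0,"ay":0,"az":0,"claw":6},{"x":0,"y":0,"z":-7,"ax":0,"ay":0,"az":0,"claw":6},{"x":0,"y":0,"z":-10,"ax":0,"ay":0,"az":0,"claw":6},{"x":0,"y":0,"z":-12,"ax":0,"ay":0,"az":0,"claw":6},{"x":0,"y":0,"z":-13,"ax":0,"ay":0,"az":0,"claw":6},{"x":0,"y":0,"z":-13,"ax":0,"ay":0,"az":0,"claw":6},{"x":0,"y":0,"z":-13,"ax":0,"ay":0,"az":0,"claw":6}]}'; python3 - <<'E'
from h import *
s=sense();st();p,d=read_camera('wrist');c,T=cam('wrist',s);P=cloud('wrist',d,c,T)
z=P[...,2];q=P[(d>0)&(np.hypot(P[...,0]-.5727,P[...,1]+.2045)<.14)&(z>.09)&(z<.125)]
r=cv2.minAreaRect(q[:,:2].astype(np.float32));print(len(q),np.round(r[0],4),np.round(r[1],4),round(r[2],2),'z',np.median(q[:,2]))
print('plane',np.linalg.lstsq(np.c_[q[:,:2],np.ones(len(q))],q[:,2],rcond=None)[0])
p,d=read_camera('scene');cv2.imwrite('pics/j.png',cv2.resize(p[80:260,100:340],None,fx=3,fy=3))
E
```

```text
t: 18.8
tool_pos: [0.5715, -0.2035, 0.2793]
eef_rot: [-3.141, -0.001, 1.987]
ft_force: [-0.5, -0.2, -0.2]
width: 0.0598
grasp_force: 0.0
18.8 [ 0.5715 -0.2035  0.2793] [-1.7996e+02 -4.0000e-02  1.1387e+02] F [-0.53 -0.21 -0.2 ] M [-0.01 -0.03  0.05] w 0.0598 0.0
22665 [ 0.5738 -0.2038] [0.2009 0.1405] 24.24 z 0.11272172664470648
plane [-0.00195229 -0.00316782  0.11322089]
```

View pics/j.png

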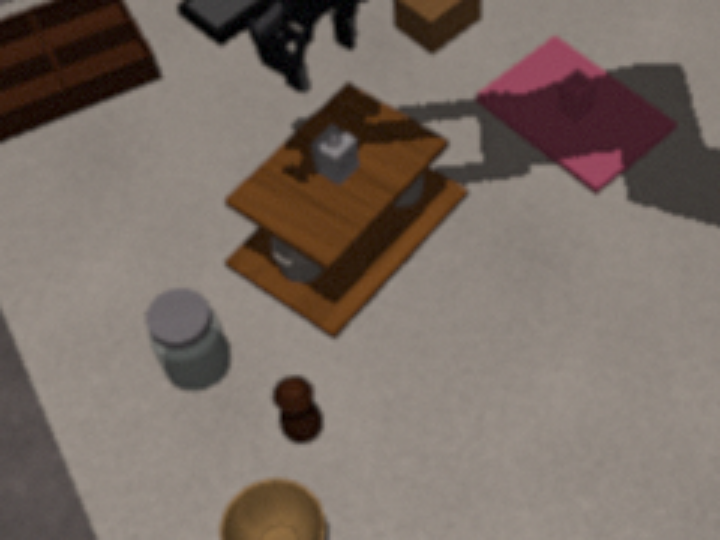

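```bash
python3 -c "
from cell import *
print(close_job())"
```

```text
the job is handed in; nothing more can be done
None
```

The oak tier now hangs on the ball's click, level and in line with the base to within about 0.4 degrees. The gripper has let go and backed clear, nothing else was touched, and the job is handed in at about 19 s of robot time.

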